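Load the ink shaker and hold its dead-man lever at half travel

ROBOT

A 6-joint arm with a two-finger parallel gripper is mounted at the origin on the work surface. World frame = base frame: x ahead of the robot, y to its left, z up, the work surface at z = 0. Lengths are in mm, angles in degrees, forces in N, time in s.
With the tool pointing down it reaches from about 300 to 850 mm from the base axis. Payload 4.2 kg.
Tool frame: the origin (TCP) lies between the finger pads; the fingertips stand 19 mm ahead of it and the grasp point (between the pads) is the TCP (env.tips_ahead is the distance from the TCP to the fingertips, in mm); z points along the fingers, y is the direction in which the jaws open and shut (so a half turn about z gives the same grasp; the last joint's range is limited). The gripper opens to 91 mm and grips with 3 to 60 N. Pads are 32 mm wide; open, the fingers measure 118 mm over their backs; the gripper's body (76 mm by 178 mm) begins 60 mm behind the grasp point.
Start: joints at [65.89, 18.312, 89.639, -0, 72.044, -1.146], TCP at [224.342, 529.445, 232.976] pointing down, gripper open.
Joint ranges: [-177.97, 177.97], [-48.28, 115.42], [12.27, 149.76], [-77.06, 257.06], [2.81, 150.46], [-146.56, 146.56]. Speed limits (degrees/s): [147.25, 147.25, 180, 180, 180, 180].

INTERFACE

Orientations are given as [roll, pitch, yaw] about the fixed x, y, z axes, in that order (R = Rz(yaw) Ry(pitch) Rx(roll)).
In Python, from workcell import telemetry, viewer, job_done, env gives the robot as it stands. The module is installed in compiled form; this text tells all that it offers.
- The arm moves only by the shell command python3 -m jog 'ROWS' [FORCE]. ROWS is JSON, a list of rows, each a list of 3 entries, a list of its own where there are three numbers: the shift along the tool's x, y, z in cm, then the turn about the tool's z in degrees, then the opening, from 0 (shut) to 1 (fully open). A call has 1 to 10 rows; each row shifts and turns the pose as measured when the row begins, along the tool's axes as they then stand; what a row does not reach is not made up. A row lasts 1/8 s, in which the tool goes at most 62.5 mm and 10.7 degrees, less where a joint would pass 70% of its speed; a pose out of reach is approached as far as the arm can. A call is refused whole if a number of a shift passes 6.25 or a number of a turn 10.7, either way. A call with a gripper value outside its range is refused whole. The fingers move at their own pace and stop on an object; FORCE is the grip in N (left out, the last holds). Time passes only in rows, so rows that do not move let the fingers close. It gives the time, the measured TCP pose, the force and the opening at its end, in the units of the state.
- telemetry.state(): the state, without advancing time (a new reading comes with each control period).
- viewer.grab_frame(name): name is "scene" or "top" or "wrist"; returns a dict with "color" (480x640x3 uint8, red, green, blue), "K" (3x3 intrinsics, pixels), "rvec" (rotation vector, rad) and "tvec" (3), from world to camera coordinates, as OpenCV has them. Camera axes: x right, y down, z forward; pixel columns grow to the right and rows downward; lengths in mm; the calibration is good to about 2 mm. A picture is of the moment at which its call begins. There is no depth.
- job_done(): hands the job in, once; it reports no verdict.
The state is a dict: "time_s": time; "qpos": joint angles; "qvel": joint speeds; "effort": joint torques, N m; "ee_pos": TCP position; "ee_rot": TCP orientation; "force": force on the tool from outside, world axes, zero at the start; "torque": the same for the moment, N m; "gripper_width": finger opening in mm.
Only numpy, scipy, OpenCV 4.12 (cv2) and the standard library are available. Lean on these libraries where they do the work, as an engineer would, in place of code of your own. Each camera call takes 0.05 s, during which the arm holds its last target. There are 200 camera calls.

TASK

Two round ink-refill bottles still stand on the desk: stand each one upright in its own empty cell of the ink shaker's divided crate. Then push the shaker's spring-loaded dead-man lever down to about half its travel, which is its run position (pressing it through towards the bottom stop trips the shaker), and finish with the fingers still holding it there. Leave the other bottles and desk things where they are.

Things in the scene. Friction and masses are not known exactly. Their poses are not given: they have to be found in the camera images.
- shaker: ink shaker, fixed. Origin on the desk under its crate's centre; x to its back, y to its lever side. Grey plinth, x -90 to 90, y -80 to 180 mm, 30 mm high. On it an open plywood crate 144 x 144 mm, walls and cross dividers 4 mm thick: 2 x 2 cells 66 mm square inside, centred at x, y = +-35 mm; cell floors at z 34, wall tops at z 84 mm. Lever beside the crate at y 145 mm. It does not shake here
- disc_a: thin cork disc 54 mm across on the floor at the centre of one empty crate cell, look only: marks an empty cell. Origin on the cell floor
- disc_b: the same, in the other empty cell
- lever (a joint): the shaker's dead-man lever, rad: 0 = up (a spring returns it), 0.15 = half travel, 0.30 = bottom stop; past 0.26 it trips. Hinge in the shaker frame at x 60, y 145, z 125 mm, arm 120 mm long to the front (-x). The grip falls 18 mm to half travel, 36 mm to the bottom. Push at the grip: about 3 N to start, 7 N at half, 11 N at the bottom
- lever_grip (a point): centre of the lever's grip, a dark rubber bar 24 mm thick, 60 mm long along the shaker's y, at the lever's front end; moves with it. In the shaker frame y 145 mm and: x -59, z 143 mm when up; x -60, z 125 mm at half travel; z 107 mm at the bottom. The bar's top is 12 mm above this point. Push it from above
- ink_a: round white ink-refill bottle, origin at the centre of its underside, z up along its axis; 125 mm tall: body 46 mm across up to 70 mm, shoulder and 26 mm neck up to 86 mm, dark screw cap 32 mm across from 86 to 125 mm (grip it by the cap); about 0.14 kg. One of the two standing on the desk, to be loaded
- ink_b: round white ink-refill bottle, origin at the centre of its underside, z up along its axis; 125 mm tall: body 46 mm across up to 70 mm, shoulder and 26 mm neck up to 86 mm, dark screw cap 32 mm across from 86 to 125 mm (grip it by the cap); about 0.14 kg. The other of the two standing on the desk, to be loaded
- ink_c: round white ink-refill bottle, origin at the centre of its underside, z up along its axis; 125 mm tall: body 46 mm across up to 70 mm, shoulder and 26 mm neck up to 86 mm, dark screw cap 32 mm across from 86 to 125 mm (grip it by the cap); about 0.14 kg. Already in a crate cell; leave
- ink_d: round white ink-refill bottle, origin at the centre of its underside, z up along its axis; 125 mm tall: body 46 mm across up to 70 mm, shoulder and 26 mm neck up to 86 mm, dark screw cap 32 mm across from 86 to 125 mm (grip it by the cap); about 0.14 kg. Already in a crate cell; leave
- glue: square glue bottle, 44 x 44 mm, 75 mm high, with a pointed dark nozzle to 115 mm; stands among the ink bottles; leave. Origin: centre of underside, as for all below
- stapler: dark stapler, 140 mm along y, 40 mm wide, 44 mm high; leave
- stamp: wooden hand stamp, foot 50 x 30 mm, 78 mm high; leave
- mug: white mug, 80 mm across, 90 mm high, handle to its +y; leave
- pen_cup: dark steel pen cup, 72 mm across, 90 mm high, pens to 140 mm; leave
- tape: tape dispenser, 55 x 130 mm, 70 mm high; leave
Mind the look-alikes: they are no part of the job. What is shaped like the ink_b but red is not meant.

How it is judged:
By the outcome, as a careful person would: the job done as asked, in the order asked, and still so for the second after the job is handed in, while the arm keeps its last pose, push and grip.
It also fails if it takes over 58 s, if anything falls off the work surface, if the arm or the gripper's body presses on something with over 40 N, if the wrist force passes 120 N, or if a joint passes its speed limit or range.

## Working session

There is one attempt and no reset: what is moved stays moved. The work goes in short steps, Python scripts to look and compute and a shell command to move; the robot and the scene stay as the last step left them, time stands still between calls to the robot, and variables do not carry over. Pictures are saved under pics/ and viewed, about 8 in all and at most 12, crops included, and the job is handed in when it is done.

```bash
mkdir -p pics
cat > h.py <<'E'
import numpy as np, cv2
from workcell import telemetry, viewer, env
def grab(n,f=None):
    d=viewer.grab_frame(n)
    if f: cv2.imwrite('pics/'+f,d['color'][:,:,::-1])
    return d
def ray(d,px,z):
    R=cv2.Rodrigues(np.array(d['rvec'],float))[0];t=np.array(d['tvec'],float).ravel()
    c=-R.T@t; v=R.T@np.linalg.inv(d['K'])@np.array([px[0],px[1],1.])
    return c+v*(z-c[2])/v[2]
def proj(d,P):
    return cv2.projectPoints(np.array(P,float).reshape(-1,3),np.array(d['rvec'],float),np.array(d['tvec'],float),np.array(d['K'],float),None)[0].reshape(-1,2)
E
python3 - <<'E'
from h import *
import pickle
for n in ('top','scene'):
    d=grab(n,n+'0.png'); pickle.dump(d,open(n+'0.pkl','wb'))
    R=cv2.Rodrigues(np.array(d['rvec'],float))[0];print(n,(-R.T@np.array(d['tvec']).ravel()).round())
print(telemetry.state())
E
```

```text
top [ 427.   21. 1164.]
scene [ 970. -619. 1058.]
{'time_s': 0.1, 'qpos': array([ 6.58887890e+01,  1.83491947e+01,  8.96991793e+01, -3.90724939e-04,
        7.20431521e+01, -1.14533959e+00]), 'qvel': array([-0.00699246, -0.13620631, -0.1138306 , -0.09508019,  0.03371722,
        0.0719951 ]), 'effort': array([-6.05154146e-04, -4.13333452e+01, -2.32509363e+01,  7.28983758e-02,
        4.21600824e-02, -6.60866272e-05]), 'ee_pos': array([224.18198371, 529.04825152, 232.19372958]), 'ee_rot': array([-1.79908485e+02, -1.45805462e-03,  1.57034248e+02]), 'force': array([ 0.25097384,  0.00589954, -0.27585934]), 'torque': array([ 0.01023617, -0.0079283 , -0.01374594]), 'gripper_width': 91.32111075978914}
```

View pics/top0.png

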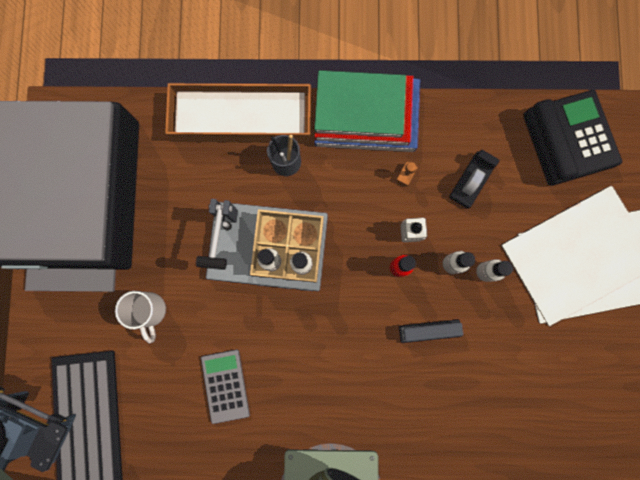

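View pics/scene0.png

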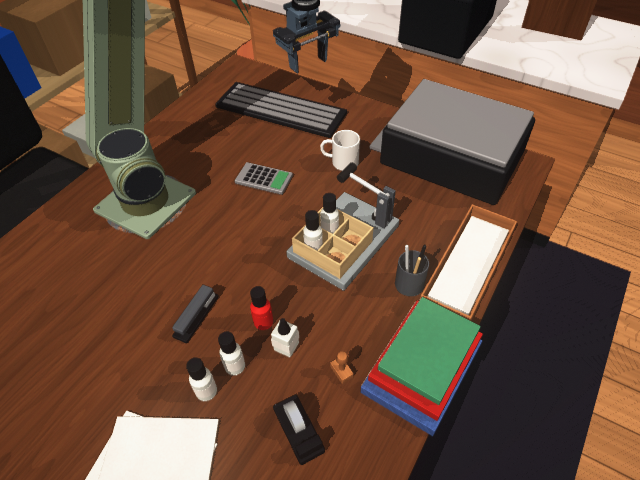

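Top view: the candidates are white round bottles at about (458,262) and (492,270), a red one at (403,266) and a square white one, the glue, at (414,229). The first two fit ink_a and ink_b. The empty cells, showing cork discs, are at (271,231) and (305,232). The lever grip is at (211,263). Next I'll confirm this in an enlarged crop and measure.

Run:
```python
from h import *
import pickle
d=pickle.load(open('top0.pkl','rb')); im=d['color'][:,:,::-1]
c1=cv2.resize(im[195:300,190:340],None,fx=5.3,fy=5.3,interpolation=cv2.INTER_CUBIC)[:,:790]
cv2.imwrite('pics/c1.png',c1)
cv2.imwrite('pics/c2.png',cv2.resize(im[205:295,385:520],None,fx=5.9,fy=5.9,interpolation=cv2.INTER_CUBIC))
hsv=cv2.cvtColor(im,cv2.COLOR_BGR2HSV)
# crate plywood mask, plinth mask, caps
ply=cv2.inRange(hsv,(12,60,150),(30,200,255)); 
ply[:, :240]=0; ply[:,340:]=0; ply[:200]=0; ply[300:]=0
pts=cv2.findNonZero(ply); r=cv2.minAreaRect(pts); print('crate rect',r)
print('world c',ray(d,r[0],84)); print([ray(d,p,84).round(1)[:2] for p in cv2.boxPoints(r)])
# dark caps
g=hsv[:,:,2]
dk=cv2.inRange(g,0,55); 
for (x0,y0,x1,y1) in [(440,240,480,285),(480,250,520,290),(250,240,320,280),(190,250,232,275)]:
    m=np.zeros_like(dk); m[y0:y1,x0:x1]=dk[y0:y1,x0:x1]
    n,l,s,c=cv2.connectedComponentsWithStats(m)
    for i in range(1,n):
        if s[i][4]>30: print(s[i],c[i].round(1),'z125',ray(d,c[i],125).round(1)[:2])
```

```text
crate rect ((286.5411071777344, 245.10960388183594), (67.46934509277344, 66.26546478271484), 6.009006023406982)
world c [550.5963244  101.28352777  84.        ]
[array([485.9, 180.2]), array([630.6, 168.8]), array([616.1,  21.4]), array([472.1,  35. ])]
[456 253  16  14 157] [463.4 259.7] z125 [ 518.8 -270.1]
[493 261  16  15 123] [498.8 268.6] z125 [ 500.9 -343. ]
[258 250  16  14 169] [265.5 256.6] z125 [521.4 141.7]
[293 254  14  14 154] [299.2 260.4] z125 [514.1  71.2]
[196 256  31  13 301] [210.6 262.3] z125 [508.4 256.2]
```

View pics/c1.png

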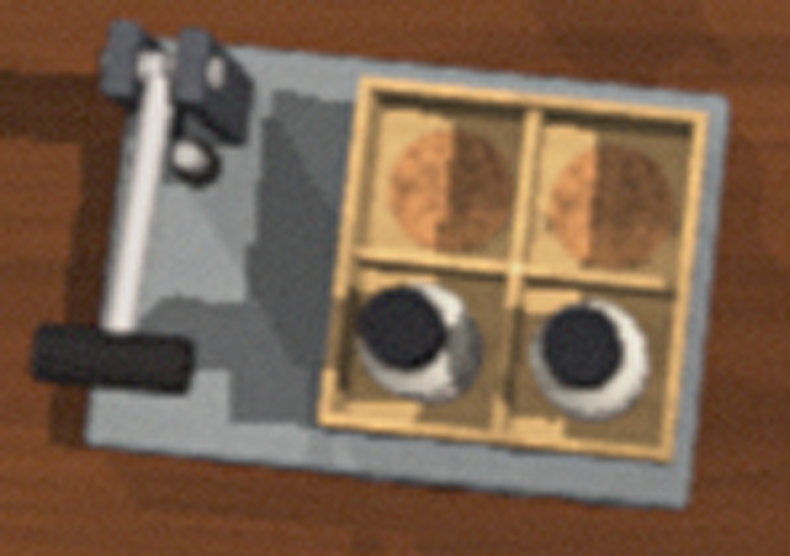

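View pics/c2.png

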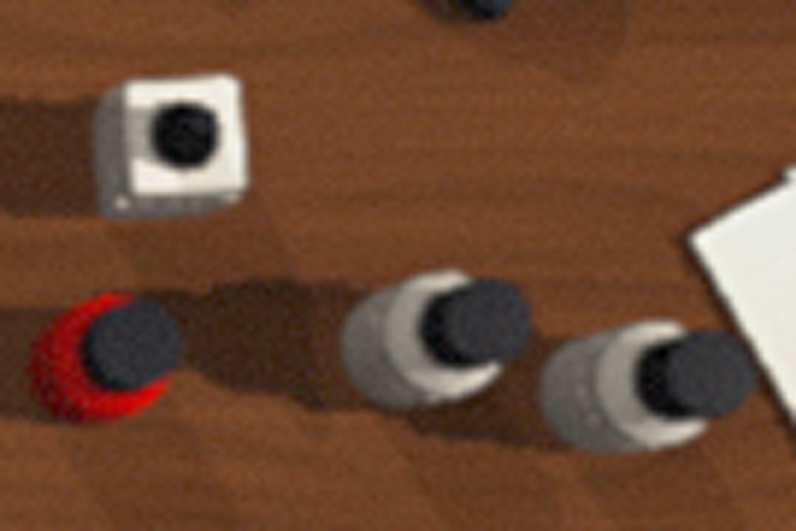

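Confirmed: the two white round bottles have cap-top centres at about (468,259) and (506,268). The empty cells, with cork discs, are in the back row. Next I'll compute the positions.

```bash
cat > geo.py <<'E'
from h import *
import pickle
d=pickle.load(open('top0.pkl','rb')); s=pickle.load(open('scene0.pkl','rb'))
C=[ray(d,(190+x/5.3,195+y/5.3),84)[:2] for x,y in [(362,78),(710,112),(672,460),(320,425)]] # back-left(+x,+y),back-right,front-right,front-left
C=np.array(C); c=C.mean(0)
ax=(C[0]+C[1]-C[2]-C[3]); yaw=np.degrees(np.arctan2(ax[1],ax[0]))
ay=(C[0]+C[3]-C[1]-C[2]); yaw2=np.degrees(np.arctan2(-ay[0],ay[1]))
Y=np.radians((yaw+yaw2)/2); Rs=np.array([[np.cos(Y),-np.sin(Y)],[np.sin(Y),np.cos(Y)]])
sh=lambda x,y:c+Rs@np.array([x,y],float)
E
python3 - <<'E'
from geo import *
print('crate',c,yaw,yaw2,'sides',[np.linalg.norm(C[i]-C[i-1]).round() for i in range(4)])
print('cells',sh(35,35),sh(35,-35),'grip',sh(-59,145))
for p in [(468.1,258.9),(505.8,268.2)]:
    P=ray(d,p,125); print('bottle',P, 'scene cap top px',proj(s,P))
g=ray(d,(190+113/5.3,195+355/5.3),150); print('grip seen',g)
print('plinth pts', [ray(d,(190+x/5.3,195+y/5.3),30)[:2].round() for x,y in [(728,97),(688,505),(88,445)]], sh(90,-80),sh(-90,-80),sh(-90,180))
im=s['color'][:,:,::-1][320:410,175:265]; cv2.imwrite('pics/s1.png',cv2.resize(im,None,fx=6,fy=6))
E
```

```text
crate [549.86532399  99.52234192] -5.5352581409567385 -5.1341066388732175 sides [np.float64(144.0), np.float64(145.0), np.float64(144.0), np.float64(144.0)]
cells [587.96779071 131.11667732] [581.45965939  61.4198752 ] grip [504.60200562 249.37971414]
bottle [ 520.49883871 -279.96422675  125.        ] scene cap top px [[224.72483633 337.83544722]]
bottle [ 501.87559811 -357.46416988  125.        ] scene cap top px [[192.852116   364.14776498]]
grip seen [507.07700542 249.02738085 150.        ]
plinth pts [array([631.,  13.]), array([455.,  28.]), array([478., 285.])] [632.03763379  11.50125637] [452.81728547  28.23645117] [476.99034462 287.11028764]
```

```bash
python3 -m jog '[[[0,0,0],9.6,0.75],[[0,0,0],9.6,0.75],[[0,0,0],9.6,0.75],[[0,0,0],9.6,0.75],[[0,0,0],9.6,0.75],[[0,0,0],9.6,0.75],[[0,0,0],9.6,0.75]]' 30
```

```text
time_s: 0.98
ee_pos: [223.3, 527.1, 228.5]
ee_rot: [-179.8, 0.5, 87.6]
force: [0.7, -0.2, 0.2]
gripper_width: 68.5
```

```bash
python3 -m jog '[[[-5.6,2.3,-0.1],0,0.75],[[-5.6,2.3,-0.1],0,0.75],[[-5.6,2.3,-0.1],0,0.75],[[-5.6,2.3,-0.1],0,0.75],[[-5.6,2.3,-0.1],0,0.75],[[-5.6,2.3,-0.1],0,0.75],[[-5.6,2.3,-0.1],0,0.75],[[-5.6,2.3,-0.1],0,0.75],[[-5.6,2.3,-0.1],0,0.75],[[-5.6,2.3,-0.1],0,0.75]]'
```

```text
time_s: 2.22
ee_pos: [434.4, -55.7, 240.9]
ee_rot: [-179.9, 0.6, 88.1]
force: [1.5, -0.5, 0.5]
gripper_width: 68.4
```

```bash
python3 -m jog '[[[-5.2,2.2,0],0,0.75],[[-5.2,2.2,0],0,0.75],[[-5.2,2.2,0],0,0.75],[[-3.8,1.7,0],0,0.75],[[-1.5,0.8,0],0,0.75],[[0,0,0],0,0.75],[[0,0,0],0,0.75]]'
python3 - <<'E'
from geo import *
w=grab('wrist','w1.png')
print(telemetry.state()['ee_pos'],telemetry.state()['ee_rot'])
print(proj(w,[[520.5,-280,125],[502,-357.5,125],[520.5,-280,0]]))
E
```

```text
time_s: 3.1
ee_pos: [518.4, -276.9, 239.8]
ee_rot: [-179.6, 0.4, 87.7]
force: [-0.6, 0.5, -0.1]
gripper_width: 68.3
[ 518.4672112  -276.73472562  239.91458134] [-179.62988959    0.37952002   87.72726987]
[[326.51956946 245.99872802]
 [308.41135444 332.07310596]
 [325.94219639 213.05324241]]
```

View pics/w1.png

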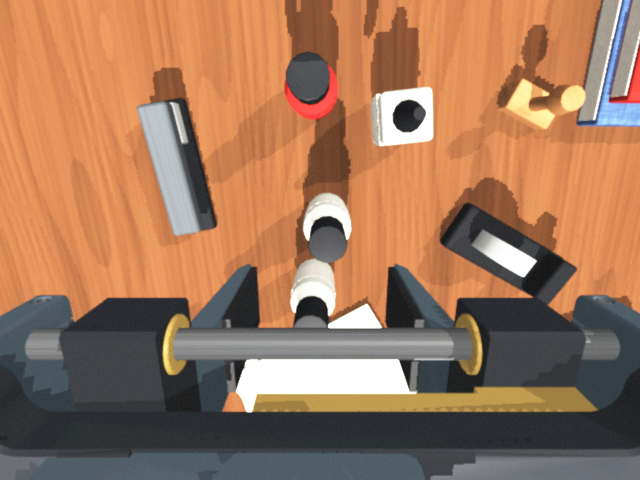

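The wrist view shows bottle 1's cap top at (328,243) against a prediction of (326,246), so the estimate holds to about 3 mm. Descending.

```bash
python3 -m jog '[[[-0.1,0.2,3],0,0.75],[[0,0.1,3],0,0.75],[[0,0,3],0,0.75],[[0,0,2.4],0,0.75],[[0,0,1],0,0.75],[[0,0,0],0,0.75]]'
```

```text
time_s: 3.9
ee_pos: [520.6, -271.2, 116.7]
ee_rot: [-179.9, 0.4, 88.2]
force: [-0.5, 0.1, 0.4]
gripper_width: 68.4
```

```bash
python3 -m jog '[[[-0.6,0.1,0.6],0,0.75],[[-0.2,0,0.5],0,0.75],[[0,0,0],0,0.75]]'; python3 -m jog '[[[0,0,0],0,0.2],[[0,0,0],0,0.2],[[0,0,0],0,0.2],[[0,0,0],0,0.2]]' 30
```

```text
time_s: 4.28
ee_pos: [522.7, -280.3, 107.7]
ee_rot: [179.9, 0.5, 88.2]
force: [-0.3, 0.3, 0.6]
gripper_width: 68.5
time_s: 4.78
ee_pos: [522.9, -280.6, 108.3]
ee_rot: [179.8, 0.6, 88.2]
force: [0.6, 0.8, -1.6]
gripper_width: 31.1
```

```bash
python3 -m jog '[[[0,0,-2],0,0.2],[[0,0,-3],0,0.2],[[0,0,-3.5],0,0.2],[[0,0,-3.5],0,0.2],[[0,0,-3],0,0.2],[[0.5,0,-1],0,0.2],[[3,0.4,0],0,0.2],[[4,0.5,0],0,0.2],[[4,0.5,0],0,0.2],[[4,0.5,0],0,0.2]]'
```

```text
time_s: 6.02
ee_pos: [543.5, -120.2, 264.3]
ee_rot: [-179.4, 0.2, 87.9]
force: [-0.5, 0.6, -1.3]
gripper_width: 31.1
```

```bash
python3 -m jog '[[[4,0.6,0],0,0.2],[[4,0.6,0],0,0.2],[[4,0.6,0],0,0.2],[[4,0.6,0],0,0.2],[[4,0.6,0],0,0.2],[[2.2,0.4,0],0,0.2],[[0.8,0.2,0],0,0.2],[[0,0,0],0,0.2],[[0,0,0],0,0.2]]'
```

```text
time_s: 7.15
ee_pos: [582.2, 119.4, 251.3]
ee_rot: [-178.2, 0.3, 88.2]
force: [-0.0, -0.3, -0.6]
gripper_width: 31.6
```

```bash
python3 -m jog '[[[0.9,0.7,0],0,0.2],[[0.3,0.2,1],0,0.2],[[0,0,2],0,0.2],[[0,0,2],0,0.2],[[0,0,0.5],0,0.2],[[0,0,0],0,0.2]]'
```

```text
time_s: 7.9
ee_pos: [591.0, 129.5, 193.2]
ee_rot: [-178.2, 0.4, 88.0]
force: [0.4, 0.6, -1.1]
gripper_width: 31.7
```

```bash
python3 -m jog '[[[0,0,1.5],0,0.2],[[0,0,1.6],0,0.2],[[0,0,1],0,0.2],[[0,0,0.4],0,0.2],[[0,0,0],0,0.2]]'
```

```text
time_s: 8.52
ee_pos: [590.1, 129.3, 145.8]
ee_rot: [-178.3, 0.4, 88.0]
force: [0.0, 0.5, -1.4]
gripper_width: 31.1
```

```bash
python3 -m jog '[[[0,0,0.2],0,0.2],[[0,0,0.1],0,0.2]]'; python3 -m jog '[[[0,0,0],0,0.53],[[0,0,0],0,0.53],[[0,0,0],0,0.53],[[0,0,-1],0,0.53],[[0,0,-2],0,0.53],[[0,0,-3],0,0.53],[[0,0,-3],0,0.53],[[0,0,-1],0,0.53],[[0,0,0],0,0.53]]'
python3 -c "
from geo import *
w=grab('wrist','w2.png')"
```

```text
time_s: 8.78
ee_pos: [590.6, 129.4, 143.5]
ee_rot: [-178.4, 0.3, 88.0]
force: [-0.0, -0.1, -2.0]
gripper_width: 31.8
time_s: 9.9
ee_pos: [594.2, 130.1, 250.3]
ee_rot: [-178.7, 0.3, 88.0]
force: [-0.1, 0.6, -0.9]
gripper_width: 48.4
```

View pics/w2.png

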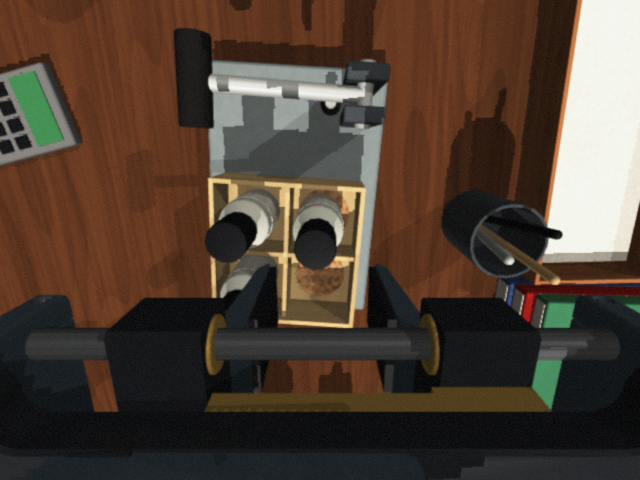

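Wrist view: the first bottle stands in the back-left cell, with its cap at (316,242). The other cork disc, at (320,278), is still free. Now the second bottle.

```bash
python3 -m jog '[[[-4,-0.6,0],0,0.75],[[-5.2,-0.8,0],0,0.75],[[-5.2,-0.8,0],0,0.75],[[-5.2,-0.8,0],0,0.75],[[-5.2,-0.8,0],0,0.75],[[-5.2,-0.8,0],0,0.75],[[-5.2,-0.8,0],0,0.75],[[-5.2,-0.8,0],0,0.75],[[-4,-0.6,0],0,0.75],[[-1.5,-0.2,0],0,0.75]]'; python3 -m jog '[[[0,0,0],0,0.75],[[0,0,0],0,0.75]]'
```

```text
time_s: 11.2
ee_pos: [500.6, -337.2, 238.1]
ee_rot: [-177.2, -0.1, 88.2]
force: [0.7, -0.1, -0.1]
gripper_width: 68.4
time_s: 11.45
ee_pos: [500.3, -335.8, 236.4]
ee_rot: [-177.1, -0.3, 88.2]
force: [-0.9, 0.1, 0.7]
gripper_width: 68.1
```

```bash
python3 -m jog '[[[-1.5,0.6,0],0,0.75],[[-0.5,0.3,2.5],0,0.75],[[0,0,3],0,0.75],[[0,0,2],0,0.75],[[0,0,1],0,0.75],[[0,0,0],0,0.75]]'
python3 - <<'E'
from geo import *
w=grab('wrist','w3.png')
print(proj(w,[[503,-356,125]]),telemetry.state()['ee_pos'])
E
```

```text
time_s: 12.2
ee_pos: [509.8, -355.1, 150.1]
ee_rot: [-177.4, -0.1, 88.6]
force: [0.6, 0.3, 0.5]
gripper_width: 68.3
[[312.87593133 291.83955484]] [ 510.09740999 -355.31351595  150.67193712]
```

View pics/w3.png

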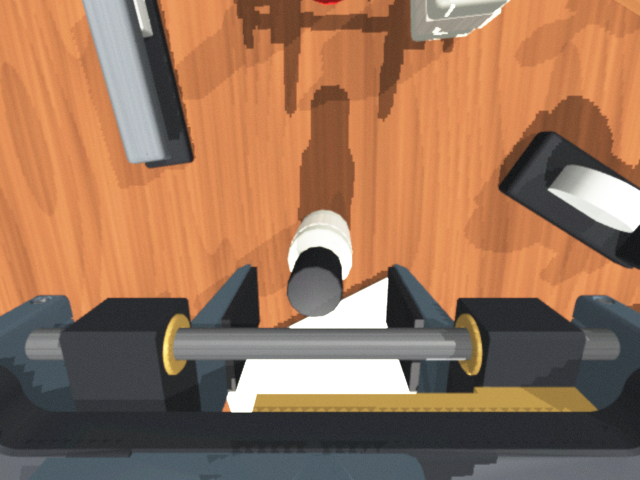

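The wrist view shows the second bottle's cap at (315,291) against a prediction of (313,292), so it matches.

```bash
python3 -m jog '[[[0,-0.3,2],0,0.75],[[0,0,1.6],0,0.75],[[0,0,0.6],0,0.75],[[0,0,0],0,0.75]]'; python3 -m jog '[[[0,0,0],0,0.2],[[0,0,0],0,0.2],[[0,0,0],0,0.2],[[0,0,0],0,0.2]]' 30
```

```text
time_s: 12.75
ee_pos: [507.9, -356.6, 111.2]
ee_rot: [-177.8, 0.2, 88.7]
force: [-0.7, -0.1, -0.2]
gripper_width: 68.4
time_s: 13.25
ee_pos: [508.8, -357.2, 113.0]
ee_rot: [-178.0, 0.3, 88.7]
force: [-0.1, 0.9, -0.6]
gripper_width: 31.4
```

```bash
python3 -m jog '[[[0,0,-2],0,0.2],[[0,0,-3],0,0.2],[[0,0,-3.5],0,0.2],[[0,0,-3.5],0,0.2],[[0,0,-3],0,0.2],[[0.5,0,-1],0,0.2],[[3,0.4,0],0,0.2],[[4,0.6,0],0,0.2],[[4,0.6,0],0,0.2],[[4,0.6,0],0,0.2]]'; python3 -m jog '[[[4,0.6,0],0,0.2],[[4,0.6,0],0,0.2],[[4,0.6,0],0,0.2],[[4,0.6,0],0,0.2],[[4,0.6,0],0,0.2],[[2.2,0.4,0],0,0.2],[[0.8,0.2,0],0,0.2],[[0,0,0],0,0.2],[[0,0,0],0,0.2]]'
```

```text
time_s: 14.5
ee_pos: [538.0, -198.0, 269.5]
ee_rot: [-177.3, -0.1, 88.4]
force: [-0.0, -0.1, -0.6]
gripper_width: 31.3
time_s: 15.62
ee_pos: [575.3, 42.4, 258.0]
ee_rot: [-176.3, -0.2, 88.6]
force: [-0.6, -0.8, -1.1]
gripper_width: 31.1
```

```bash
python3 -m jog '[[[1.4,1.1,0],0,0.2],[[0.4,0.4,1],0,0.2],[[0,0,2],0,0.2],[[0,0,2],0,0.2],[[0,0,0.5],0,0.2],[[0,0,0],0,0.2]]'
```

```text
time_s: 16.38
ee_pos: [589.1, 60.1, 198.7]
ee_rot: [-176.3, -0.1, 88.4]
force: [-0.0, 0.4, -0.8]
gripper_width: 31.1
```

```bash
python3 -m jog '[[[0,-0.1,1.5],0,0.2],[[0,0,1.6],0,0.2],[[0,0,1],0,0.2],[[0,0,0.5],0,0.2],[[0,0,0],0,0.2]]'
```

```text
time_s: 17.0
ee_pos: [585.9, 60.3, 151.6]
ee_rot: [-176.4, -0.2, 88.4]
force: [0.9, -0.2, -1.5]
gripper_width: 31.3
```

```bash
python3 -m jog '[[[0,0,0.3],0,0.2],[[0,0,0.1],0,0.2],[[0,0,0],0,0.2]]'; python3 -m jog '[[[0,0,0],0,0.53],[[0,0,0],0,0.53],[[0,0,0],0,0.53],[[0,0,-1],0,0.53],[[0,0,-2],0,0.53],[[0,0,-3],0,0.53],[[0,0,-3],0,0.53],[[0,0,-1],0,0.53],[[0,0,0],0,0.53]]'
```

```text
time_s: 17.38
ee_pos: [586.4, 60.3, 148.4]
ee_rot: [-176.6, -0.2, 88.4]
force: [1.0, -0.5, -1.5]
gripper_width: 31.3
time_s: 18.5
ee_pos: [593.2, 59.9, 254.6]
ee_rot: [-176.8, -0.2, 88.4]
force: [-0.0, -0.2, -0.6]
gripper_width: 48.4
```

```bash
python3 -m jog '[[[3,-1.5,0],0,0],[[4,-2,0],0,0],[[4,-2,0],0,0],[[4,-2,0],0,0],[[2,-1,0],0,0],[[0.5,-0.2,0],0,0],[[0,0,0],0,0],[[0,0,0],0,0]]' 20
python3 - <<'E'
from geo import *
import numpy as np
t=grab('top','t2.png')['color'][195:300,190:340,::-1]; s2=grab('scene')['color'][160:290,270:420,::-1]
f=lambda a:cv2.resize(a,(390,390),interpolation=cv2.INTER_CUBIC)
cv2.imwrite('pics/chk.png',np.hstack([f(t),f(s2)]))
E
```

```text
time_s: 19.5
ee_pos: [506.0, 239.2, 250.6]
ee_rot: [-175.9, 0.2, 88.3]
force: [0.5, -1.1, -0.2]
gripper_width: 0.3
```

View pics/chk.png

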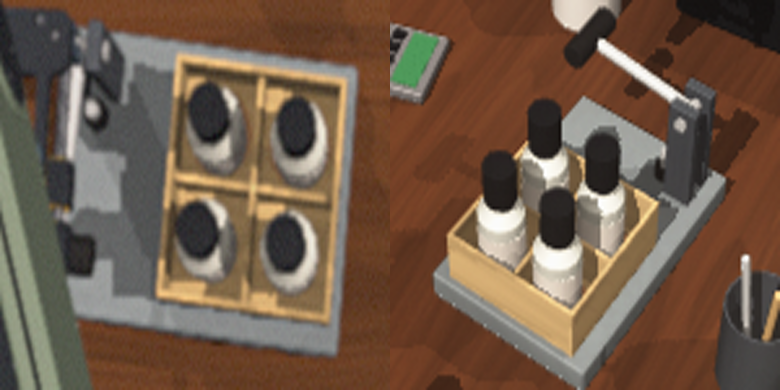

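Both views show four upright bottles, one per cell: the new ones at crop (210,105) and (297,122), with the lever still up. Now descending above the grip.

```bash
python3 -m jog '[[[0.8,0.6,0],0,0],[[0.2,0.2,1.5],0,0],[[0,0,2],0,0],[[0,0,1.5],0,0],[[0,0,0.4],0,0],[[0,0,0],0,0],[[0,0,0],0,0]]'
```

```text
time_s: 20.48
ee_pos: [512.1, 248.7, 192.4]
ee_rot: [-175.9, 0.2, 88.1]
force: [-0.3, -0.4, -0.3]
gripper_width: 0.3
```

```bash
python3 -m jog '[[[0,-0.2,0.8],0,0],[[0,0,0.8],0,0],[[0,0,0.6],0,0],[[0,0,0],0,0]]'
```

```text
time_s: 20.98
ee_pos: [508.5, 249.1, 170.8]
ee_rot: [-176.0, 0.1, 88.1]
force: [-0.8, -0.7, 3.0]
gripper_width: 0.6
```

```bash
python3 -m jog '[[[0,0,0.5],0,0],[[0,0,0.5],0,0],[[0,0,0.2],0,0],[[0,0,0],0,0],[[0,0,0],0,0]]'
```

```text
time_s: 21.6
ee_pos: [506.9, 249.3, 160.0]
ee_rot: [-176.0, 0.1, 88.1]
force: [-1.4, -1.0, 4.8]
gripper_width: 0.2
```

```bash
python3 -m jog '[[[0,0,0.4],0,0],[[0,0,0.1],0,0],[[0,0,0],0,0],[[0,0,0],0,0]]'
python3 - <<'E'
from geo import *
d=grab('scene'); P=lambda x,y,z:[*sh(x,y),z]
print([telemetry.state()['force'].round(1) for _ in range(3)])
q=lambda zz,x:proj(d,[P(x,115,zz),P(x,175,zz)]).round(1).tolist()
x0,y0=320,140
print('up',q(143,-59),'half',q(125,-60),'bot',q(107,-60))
im=cv2.resize(d['color'][y0:y0+80,x0:x0+100,::-1],None,fx=8,fy=7.5,interpolation=cv2.INTER_CUBIC)
im=cv2.resize(d['color'][y0:y0+75,x0:x0+100,::-1],None,fx=8,fy=8,interpolation=cv2.INTER_CUBIC)
for zz,x,c in [(143,-59,(0,255,0)),(125,-60,(0,255,255)),(107,-60,(0,0,255))]:
    a,b=[((np.array(p)-[x0,y0])*8).astype(int).tolist() for p in q(zz,x)]
    cv2.line(im,a,b,c,1)
cv2.imwrite('pics/lev.png',im)
E
```

```text
time_s: 22.1
ee_pos: [506.6, 249.4, 156.7]
ee_rot: [-176.1, 0.0, 88.1]
force: [-1.6, 0.7, 6.7]
gripper_width: 0.5
[array([-2.2, -1. ,  5.8]), array([-2.2, -1. ,  5.8]), array([-2.2, -1. ,  5.8])]
up [[338.5, 178.8], [351.8, 165.5]] half [[338.2, 183.8], [351.3, 170.5]] bot [[338.1, 188.8], [351.2, 175.6]]
```

View pics/lev.png

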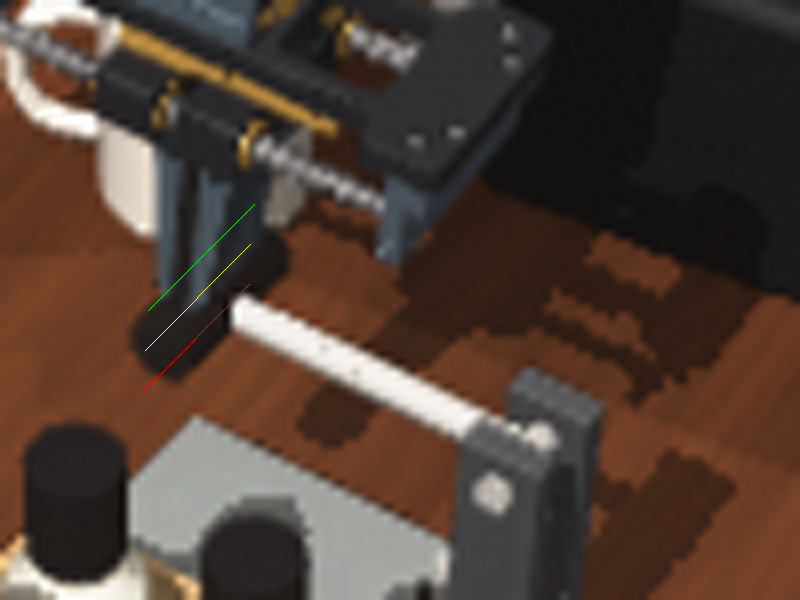

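Run:
```python
from geo import *
e=grab('scene')
def rodline(im):
    h=cv2.cvtColor(im,cv2.COLOR_RGB2HSV); m=cv2.inRange(h,(0,0,150),(180,50,255)); k=np.zeros_like(m); k[172:198,351:379]=m[172:198,351:379]
    p=cv2.findNonZero(k); vx,vy,x,y=cv2.fitLine(p,cv2.DIST_HUBER,0,.01,.01).ravel(); return len(p),np.degrees(np.arctan2(vy,vx)),[round(float(y+vy/vx*(u-x)),2) for u in (350,375)]
print('up',rodline(s['color'])); print('now',rodline(e['color']))
def edge(im):  # lower edge of the bar's near end
    g=im.max(2).astype(int); return [int(max(np.where(g[165:192,u]<45)[0],default=-1))+165 for u in range(338,346)]
print(edge(s['color']),edge(e['color']))
for a in (0,.15,.26,.3):
    f=lambda r:[*sh(60-r*np.cos(a)+0,145),125+18*(1-a/.15)*r/120]
    p=proj(s,[f(110),f(20)]); print(a,np.degrees(np.arctan2(*(p[1]-p[0])[::-1])),p.round(1).tolist())
print(telemetry.state()['ee_pos'],telemetry.state()['force'])
```

```text
up (152, np.float32(32.046852), [174.11, 189.76])
now (142, np.float32(25.963482), [178.74, 190.91])
[179, 180, 181, 181, 181, 181, 180, 179] [185, 185, 186, 186, 186, 185, 185, 184]
0 31.460160973828224 [[348.2, 173.9], [377.8, 192.0]]
0.15 25.658969384665273 [[348.4, 178.8], [377.8, 192.9]]
0.26 20.951224182563482 [[349.1, 182.6], [377.9, 193.6]]
0.3 19.10567015851708 [[349.5, 184.0], [378.0, 193.9]]
[506.55888297 249.37632688 156.66231192] [-1.76032887 -0.37218414  6.51671707]
```

The rod slope has changed by 6.1°, where half travel should give 5.8°. The bar has moved down about 5 px, where 5 is expected, and the force is about 6.5 N. The lever is at half travel, so I'm handing in.

```bash
python3 -c "
from workcell import job_done,telemetry
print(job_done()); s=telemetry.state(); print(s['time_s'],s['ee_pos'],s['force'])"
```

```text
the job is handed in; nothing more can be done
None
the job is handed in; nothing more can be done
```

I stood both white ink bottles upright in the two empty back cells of the crate. Then I pushed the lever to about half travel with the closed fingers and handed the job in at about 22 s with them still holding it there.

- **Bottles:** the last check from the top and scene views, taken before I pressed the lever, showed four upright bottles, one per cell. In the pictures I took, the red bottle, glue and other desk things looked undisturbed.
- **Lever:** the rod's slope in the image had changed by 6.1°, against 5.8° expected at half travel. The bar had moved down about 5 px, also as expected. The tool height of 156.7 mm matches the 156 mm calculated for half travel.
- **Push force:** readings ranged from 5.8 to 6.7 N, slightly under the nominal 7 N. Free-air readings varied by about 1 N, so I put this down to sensor noise.
- **Tool tilt:** the tool had drifted to about 4° off vertical by the end. I allowed for it in the moves, and no check showed a problem from it.

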